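Refit the shoe dryer's timer knob and start it

ROBOT

A 7-joint arm with a two-finger parallel gripper is mounted at the origin on the work surface. World frame = base frame: x ahead of the robot, y to its left, z up, the work surface at z = 0. Lengths are in m, angles in degrees, forces in N, time in s.
With the tool pointing down it reaches from about 0.4 to 0.9 m from the base axis. Payload 5.5 kg.
Tool frame: the origin (TCP) lies at the very end of the fingers, on their centre line; the grasp point (between the pads) lies 19 mm behind it; z points along the fingers, y is the direction in which the jaws open and shut (so a half turn about z gives the same grasp; the last joint's range is limited). The gripper opens to 85 mm and grips with 20 to 120 N. Pads are 22 mm wide; open, the fingers measure 114 mm over their backs; the gripper's body (76 mm by 85 mm) begins 54 mm behind the grasp point. The pads swing forward as they close: fully open they stand 13 mm farther back than shut.
Start: joints at [81.2, 28.699, -24.465, 88.831, 12.651, 65.22, -12.049], TCP at [0.263, -0.594, 0.231] pointing down, gripper open.
Joint ranges: [-164.97, 164.97], [-17.58, 116.51], [-87.97, 89.64], [11.32, 138.91], [-80.73, 260.73], [10.89, 115.49], [-147.41, 147.41]. Speed limits (degrees/s): [147.25, 147.25, 180, 180, 180, 180, 180].

INTERFACE

Orientations are given as [roll, pitch, yaw] about the fixed x, y, z axes, in that order (R = Rz(yaw) Ry(pitch) Rx(roll)).
In Python, from cell import r gives the robot as it stands. Calls block until the motion is done:
- r.goto(position, orientation): joint-space move of the TCP to a pose.
- r.line_to(position, max_speed=0.15, attitude=None, force_limit=None): straight line of the TCP; attitude=None keeps the orientation; max_speed is the mean speed in m/s. With force_limit (N) it stops when the force on the tool has changed by that much, and returns True; else False.
- r.set_joints(angles): joint-space move.
- r.move_gripper(opening): opening from 0.0 (shut) to 1.0 (fully open); the grip force is fixed at half the most; returns when the fingers have stopped.
- r.wait(seconds).
- r.ik(position, orientation): joint angles nearest the present ones, or None.
- r.observe(): the state.
- r.read_camera(name): name is "scene" or "top"; returns the picture (420x560x3 uint8, blue, green, red); there is no depth.
- r.get_calibration(name): a dict with "fx", "fy", "cx", "cy" (pixels), "R" (3x3) and "t" (3): a world point X has camera coordinates R X + t. Camera axes: x right, y down, z forward; pixel columns grow to the right and rows downward; lengths in m; the calibration is good to about 2 mm. A picture is of the moment at which its call begins. get_calibration takes no time and is no camera call.
A pose or a line that the arm cannot do raises r.MotionError and nothing moves.
- r.hand_in(): hands the job in, once; it reports no verdict.
The state is a dict: "time": time; "q": joint angles; "qd": joint speeds; "effort": joint torques, N m; "tcp_pos": TCP position; "eef_rot": TCP orientation; "force": force on the tool from outside, world axes, zero at the start; "ft_torque": the same for the moment, N m; "finger_gap": opening from 0.0 (shut) to 1.0 (fully open).
Only numpy, scipy, OpenCV 4.12 (cv2) and the standard library are available. Lean on these libraries where they do the work, as an engineer would, in place of code of your own. Each camera call takes 0.05 s, during which the arm holds its last target.

TASK

The timer knob has come off the shoe dryer. Put it back on its D-shaft: set it on the shaft, press lightly and turn it slowly until it drops fully home, then turn it clockwise until its pointer faces the long raised bar on the dial, and let go. Do not force the shaft, and leave the other things on the console where they are.

Things in the scene. Friction and masses are not known exactly. Their poses are not given: they have to be found in the camera images.
- knob: the loose timer knob: black plastic, round, 44 mm across, 27 mm high, 60 g, fluted, standing on its open underside with any yaw. Origin: centre of the underside; z up along its axis, x towards its pointer (a raised pale strip from the middle of the top to the rim). The rim is full round over the upper 12 mm and 1 mm slimmer below: grip it across the upper part from above.
- knob_bore (a point): where the D-part of the knob's bore begins: on the axis, 5 mm above the underside. Below it the bore is round, 12.7 mm, with a lead-in cone widening to 15.5 mm at the underside; above it, up to the roof 15 mm above the underside, it is a D whose flat wall is on the pointer's side (knob +x), 2.35 mm from the axis.
- knob_pointer (a point): outer end of the knob's pointer: on the rim of its top, 22 mm from the axis along the knob's +x, 27 mm above its underside
- dryer: the shoe dryer, fixed, yaw up to 0.3 rad: grey base 340 mm long (y), 150 deep (x), flat top 70 mm high. Origin: centre of the underside; z up, x to its back (away from the robot at yaw 0). Two air tubes 42 mm thick stand 35 and 120 mm from its middle towards +y, 60 mm collars at their feet, heads leaning to -x, up to 215 mm high; the dial is 105 mm from the middle towards -y.
- dial_seat (a point): centre of the 24 mm steel washer at the foot of the timer shaft, 2 mm above the dryer's top (72 mm above the console): the knob's underside rests on it when fully home. Axes as the dryer's. While the flats do not match, the knob stands about 8 mm too high and slips round on the tip; when they match (within about 0.2 rad) it goes down.
- shaft_tip (a point): tip of the steel D-shaft, 13.5 mm above dial_seat: 12 mm thick, round for the lowest 3.5 mm, then with one flat 2.0 mm from the axis. This point is fixed and does not turn with the shaft. At the start the flat faces between 0.9 rad anticlockwise and 0.4 rad clockwise (seen from above) of the dryer's +x; the exact angle is not reported: feel for it (or look).
- dial_mark (a point): inner end of the long raised bar on the dial, the setting to turn to: 23.5 mm from the shaft axis, 1.1 rad clockwise (seen from above) of the dryer's +x, at dial_seat's height. The bar is 12 mm long, pale, on a black plate 82 mm across; the other marks, 0.4 rad apart from 1.3 rad anticlockwise to 1.5 rad clockwise, are only 4 mm long.
- dial_axis (a point): a point on the shaft's axis level with the dryer's top panel, 2 mm below dial_seat. The shaft turns stiffly (0.04 N m), stays where it is left, and can go from 1.4 rad anticlockwise to 1.8 rad clockwise of the dryer's +x. Press with 3 to 12 N while searching; over 100 N of contact force between knob and dryer (sideways wedging counts too) harms the shaft.
- earbuds_case: bystander: black rounded earbuds case, 48 x 62 x 24 mm, origin under its centre
- key_cover: bystander: green silicone car-key cover, 40 x 70 x 14 mm, with a thin split ring, origin under its centre
- coaster: bystander: round glass coaster, 90 mm across, 6 mm thick, origin under its centre
- flashlight: bystander: stainless steel pocket flashlight lying along its y axis, 103 mm long, 22 mm thick, origin under its centre
- charging_pad: bystander: circular wooden charging pad, 100 mm across, 9 mm thick, origin under its centre
- pump_bottle: bystander: empty clear plastic pump bottle, 52 mm thick, 154 mm high, origin under its centre, spout to its -x
There are look-alikes about, which are no part of the job. Leave any blue or orange look-alike of the knob alone.

How it is judged:
By the outcome, as a careful person would: the job done as asked, in the order asked, and still so for the second after the job is handed in, with the robot touching nothing.
It also fails if it takes over 67 s, if anything falls off the work surface, if the arm or the gripper's body presses on something with over 40 N, if the wrist force passes 120 N, or if a joint passes its speed limit or range.

## Working session

There is one attempt and no reset: what is moved stays moved. The work goes in short steps, each a Python script; the robot and the scene stay as the last script left them, time stands still between calls to the robot, and variables do not carry over. Pictures are saved under pics/ and viewed, and the job is handed in when it is done.

```bash
ls; mkdir -p pics; python3 - <<'E'
from cell import r
import cv2
for n in("scene","top"):
    cv2.imwrite(f"pics/{n}0.png",r.read_camera(n)); print(n,r.get_calibration(n))
o=r.observe();print(o)
E
```

```text
pics
scene {'fx': 450.58512438842513, 'fy': 450.58512438842513, 'cx': 273.1030494855597, 'cy': 214.74471733275007, 'R': array([[-0.81594075,  0.57810562,  0.00588089],
       [ 0.44980293,  0.6411786 , -0.62174539],
       [-0.36320521, -0.50466216, -0.78319734]]), 't': array([ 0.53680006, -0.15708847,  1.27807732])}
top {'fx': 440.35791357747837, 'fy': 440.35791357747837, 'cx': 277.358079625865, 'cy': 208.77214107555648, 'R': array([[ 0.01652751, -0.99921901,  0.03589159],
       [-0.99200337, -0.02087917, -0.1244724 ],
       [ 0.12512457, -0.03354736, -0.99157371]]), 't': array([-0.11199474,  0.62070719,  0.92511972])}
{'time': 0.1, 'q': array([ 81.19907708,  28.74704603, -24.45427415,  88.88549992,
        12.65042516,  65.21858888, -12.04860192]), 'qd': array([-0.0227043 , -0.16104047,  0.00859589, -0.06162262,  0.0024956 ,
       -0.00749276,  0.07234277]), 'effort': array([-1.13596345e-02, -5.70815563e+01, -5.83898038e+00, -2.81753236e+01,
        1.04076992e-02,  5.50949218e-03,  5.21535242e-05]), 'tcp_pos': array([ 0.26286534, -0.59380346,  0.23037813]), 'eef_rot': array([-1.79901995e+02, -3.84164025e-03,  2.38844307e+01]), 'force': array([-0.35480182, -0.7493294 ,  0.06468508]), 'ft_torque': array([-0.01041145,  0.08558747, -0.01265589]), 'finger_gap': 0.9954892902191477}
```

View pics/scene0.png

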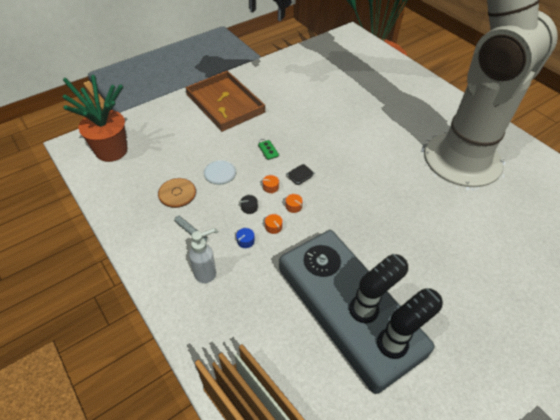

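View pics/top0.png

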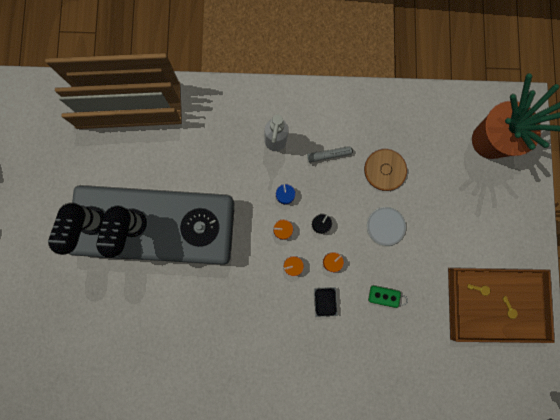

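The black knob is at about (322,224) in top and (249,204) in scene. The dial is at about (200,227) in top and (322,261) in scene. I'll enlarge both next.

```bash
python3 - <<'E'
import cv2,numpy as np
t=cv2.imread("pics/top0.png");s=cv2.imread("pics/scene0.png")
def c(im,x,y,w,k): return cv2.resize(im[y-w:y+w,x-w:x+w],None,fx=k,fy=k,interpolation=cv2.INTER_CUBIC)
a=np.hstack([c(t,322,224,16,12),c(t,200,227,24,8)]);b=np.hstack([c(s,249,204,16,12),c(s,322,261,24,8)])
a=np.clip(np.vstack([a,b]).astype(float)*1.6,0,255).astype(np.uint8)
cv2.imwrite("pics/crop0.png",a);print(a.shape)
E
```

```text
(768, 768, 3)
```

View pics/crop0.png

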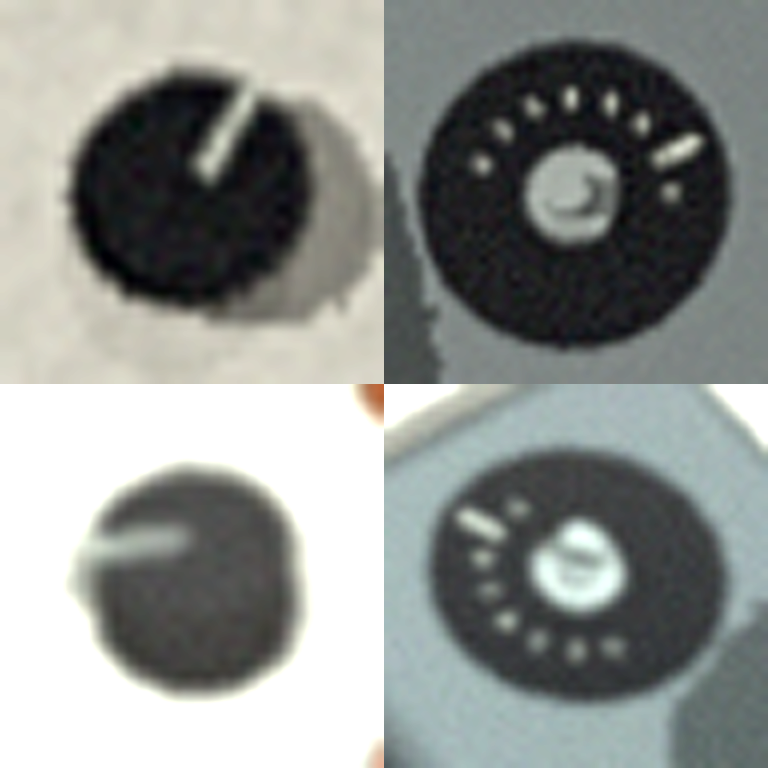

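```bash
cat > h.py <<'E'
import numpy as np,cv2
from scipy.optimize import least_squares
from cell import r
def proj(n,X):
    c=r.get_calibration(n);Y=np.atleast_2d(X)@c["R"].T+c["t"]
    return np.c_[c["fx"]*Y[:,0]/Y[:,2]+c["cx"],c["fy"]*Y[:,1]/Y[:,2]+c["cy"]]
def back(n,u,z):
    c=r.get_calibration(n);d=c["R"].T@np.array([(u[0]-c["cx"])/c["fx"],(u[1]-c["cy"])/c["fy"],1]);o=-c["R"].T@c["t"]
    return o+d*(z-o[2])/d[2]
def hull_c(P):
    h=cv2.convexHull(P.astype(np.float32));m=cv2.moments(h);return np.array([m["m10"]/m["m00"],m["m01"]/m["m00"]]),m["m00"]
def circ(x,y,z,rad):
    a=np.linspace(0,2*np.pi,90,endpoint=False);return np.c_[x+rad*np.cos(a),y+rad*np.sin(a),0*a+z]
def blob(im,u,w,th):
    x0,y0=u[0]-w,u[1]-w;k=8
    g=cv2.resize(im[y0:y0+2*w,x0:x0+2*w].max(2),None,fx=k,fy=k,interpolation=cv2.INTER_CUBIC)
    m=(g<th).astype(np.uint8);cs,_=cv2.findContours(m,cv2.RETR_EXTERNAL,cv2.CHAIN_APPROX_NONE)
    c=max(cs,key=cv2.contourArea)[:,0,:]
    return hull_c((c+.5)/k-.5+[x0,y0])
def fit(meas,shape,x0):
    f=lambda p:np.concatenate([hull_c(proj(n,shape(*p)))[0]-m for n,m in meas])
    s=least_squares(f,x0,diff_step=1e-4);return s.x,s.fun
E
python3 - <<'E'
from h import *
t=cv2.imread("pics/top0.png");s=cv2.imread("pics/scene0.png")
kn=lambda x,y:np.r_[circ(x,y,.001,.021),circ(x,y,.015,.022),circ(x,y,.027,.022)]
for th in (50,60,70):
  mt=blob(t,(322,224),16,th);ms=blob(s,(249,204),16,th+30)
  for me in ([("top",mt[0])],[("scene",ms[0])],[("top",mt[0]),("scene",ms[0])]):
    p,f=fit(me,kn,[.6,-.2]);print("knob",th,p.round(4),f.round(2),mt[1],ms[1],[hull_c(proj(n,kn(*p)))[1] for n in("top","scene")])
for th in (45,55):
  mt=blob(t,(200,227),24,th);ms=blob(s,(322,261),22,th+10)
  dl=lambda x,y:circ(x,y,.071,.041)
  for me in ([("top",mt[0])],[("scene",ms[0])],[("top",mt[0]),("scene",ms[0])]):
    p,f=fit(me,dl,[.6,.1]);print("dial",th,p.round(4),f.round(2),mt,ms,[hull_c(proj(n,dl(*p)))[1] for n in("top","scene")])
def px(o,k,u):return (np.array(u)+.5)/k-.5+o
a=back("top",px((306,208),12,(207,175)),.027);b=back("top",px((306,208),12,(250,85)),.027);d=b-a
print("ptr",a,b,np.degrees(np.arctan2(d[1],d[0])))
a=back("scene",px((233,188),12,(185,538-384)),.027);b=back("scene",px((233,188),12,(85,548-384)),.027);d=b-a
print("ptr",a,b,np.degrees(np.arctan2(d[1],d[0])))
for n,o,x1,x2 in(("top",(176,203),(655-384,161),(700-384,141)),("scene",(298,237),(500-384,534-384),(460-384,514-384))):
  a=back(n,px(o,8,x1),.072);b=back(n,px(o,8,x2),.072);print(n,"bar",a,b)
for n in("top","scene"):
  c=r.get_calibration(n);print(-c["R"].T@c["t"])
E
```

```text
knob 50 [ 0.5939 -0.2007] [ 0. -0.] 298.3515625 240.0390625 [323.7079948016908, 281.8221128291916]
knob 50 [ 0.5932 -0.1991] [ 0. -0.] 298.3515625 240.0390625 [323.50189878279343, 282.05788256635424]
knob 50 [ 0.5936 -0.2001] [-0.26  0.17 -0.33 -0.18] 298.3515625 240.0390625 [323.63082803809084, 281.8888927550288]
knob 60 [ 0.5939 -0.2008] [ 0. -0.] 310.4921875 249.4140625 [323.7264357449021, 281.77114937466104]
knob 60 [ 0.5932 -0.1992] [-0. -0.] 310.4921875 249.4140625 [323.5154262611177, 282.02932946849614]
knob 60 [ 0.5935 -0.2002] [-0.27  0.16 -0.32 -0.2 ] 310.4921875 249.4140625 [323.64837933378294, 281.84497997851577]
knob 70 [ 0.5937 -0.201 ] [0. 0.] 323.421875 258.40625 [323.7550192992203, 281.6954012973001]
knob 70 [ 0.5931 -0.1993] [0. 0.] 323.421875 258.40625 [323.5232857328374, 282.00963678595144]
knob 70 [ 0.5934 -0.2004] [-0.29  0.14 -0.32 -0.23] 323.421875 258.40625 [323.6708267231006, 281.78668229142204]
dial 45 [0.5771 0.064 ] [ 0. -0.] (array([199.30092922, 226.99282569]), 1154.15625) (array([321.74755582, 260.6741167 ]), 858.890625) [1200.1715984420152, 943.124497
[... 644 characters left out ...]
5617208, 260.62451036]), 892.5078125) [1201.4604591912357, 942.1327741548885]
dial 55 [0.5761 0.0645] [-0.29  0.52 -0.61  0.14] (array([199.31049945, 226.96890072]), 1182.453125) (array([321.75617208, 260.62451036]), 892.5078125) [1200.7529320572503, 942.8124663471244]
ptr [ 0.59663374 -0.20241208  0.027     ] [ 0.6135913  -0.21037683  0.027     ] -25.158852870049067
ptr [ 0.59325429 -0.20186925  0.027     ] [ 0.61205342 -0.21167128  0.027     ] -27.537930239421755
top bar [0.58628362 0.04308308 0.072     ] [0.59179676 0.0314939  0.072     ]
scene bar [0.5845291  0.04341529 0.072     ] [0.58945831 0.03193958 0.072     ]
[ 0.50183941 -0.0679121   0.99860497]
[0.97286023 0.4353919  0.90016086]
```

The knob is at about (0.5935, -0.2003) with its pointer at about -26°. The dial is at about (0.576, 0.0645) and the bar at about -66° world, so dryer yaw is about -3°. Bar radius measures 22.8–24 mm, which fits the 23.5 mm given. The flat should lie in [-26°, +49°]. Next I'll pick a grip yaw that leaves wrist range for the whole turn.

```bash
python3 - <<'E'
from h import *
K=[.5935,-.2003];D=[.5763,.0645]
for d in range(-180,180,20):
    out=[]
    for p,z,kn in((K,.1,-26),(K,.004,-26),(D,.11,55),(D,.084,55),(D,.076,-70)):
        y=(d+kn+180)%360-180
        q=r.ik([*p,z],[180,0,y]);out.append(None if q is None else np.round(q).astype(int).tolist())
    if all(o is not None for o in out):print(d,out)
E
```

```text
-180 [[52, 44, -52, 98, 40, 59, 50], [49, 51, -46, 99, 46, 51, 46], [40, 54, -75, 104, 57, 70, 93], [40, 58, -75, 105, 61, 70, 91], [30, 43, -53, 105, 42, 54, -22]]
-160 [[54, 45, -54, 97, 42, 60, 69], [51, 52, -50, 99, 49, 53, 64], [40, 54, -75, 104, 57, 70, 113], [40, 58, -75, 105, 61, 70, 111], [31, 44, -55, 105, 44, 55, -4]]
-140 [[55, 47, -57, 97, 44, 61, 87], [52, 54, -52, 99, 51, 54, 83], [-54, 46, 65, 107, -49, 60, -144], [-54, 50, 65, 108, -53, 60, -141], [32, 46, -58, 105, 46, 57, 15]]
-120 [[62, 59, -75, 97, 60, 73, 98], [62, 71, -75, 99, 73, 73, 93], [-32, 31, 30, 106, -20, 48, -147], [-38, 36, 39, 107, -30, 48, -139], [34, 47, -60, 105, 48, 58, 33]]
-100 [[62, 59, -75, 97, 60, 73, 118], [62, 71, -75, 99, 73, 73, 113], [-5, 28, -5, 105, 3, 47, -147], [-6, 30, -4, 106, 3, 44, -147], [30, 43, -54, 105, 43, 55, 57]]
-80 [[-30, 63, 77, 100, -64, 74, -132], [-29, 75, 77, 102, -78, 75, -127], [19, 33, -36, 104, 24, 51, -144], [16, 34, -33, 105, 25, 48, -144], [40, 59, -75, 105, 62, 70, 65]]
-60 [[-26, 52, 65, 100, -52, 64, -119], [-25, 63, 64, 102, -66, 62, -112], [23, 35, -43,
[... 1230 characters left out ...]
 56, 1], [21, 37, -40, 105, 31, 49, -114]]
100 [[45, 39, -41, 98, 30, 54, -23], [40, 46, -33, 99, 33, 45, -25], [33, 42, -59, 104, 42, 59, 22], [33, 45, -59, 105, 46, 58, 20], [22, 38, -41, 105, 32, 49, -95]]
120 [[47, 40, -43, 98, 33, 55, -5], [41, 46, -34, 99, 35, 46, -6], [33, 42, -58, 104, 42, 58, 43], [33, 46, -60, 105, 47, 58, 39], [23, 38, -43, 105, 34, 50, -76]]
140 [[48, 41, -46, 98, 35, 56, 14], [42, 46, -35, 99, 36, 46, 13], [28, 38, -51, 104, 36, 55, 67], [29, 41, -52, 105, 40, 54, 64], [25, 39, -45, 105, 36, 51, -58]]
160 [[50, 43, -49, 98, 37, 57, 32], [44, 48, -40, 99, 40, 48, 30], [40, 54, -75, 104, 57, 70, 73], [40, 58, -75, 105, 61, 70, 71], [27, 41, -49, 105, 38, 52, -40]]
```

```bash
python3 - <<'E'
from h import *
K=[.5935,-.2003];Y=84
r.move_gripper(.78)
r.goto([*K,.12],[180,0,Y]);print(r.observe()["time"])
print(r.line_to([*K,.004],max_speed=.12,force_limit=8))
cv2.imwrite("pics/top1.png",r.read_camera("top"))
r.move_gripper(0.0);o=r.observe();print(o["time"],o["tcp_pos"],o["finger_gap"],o["force"])
r.line_to([*K,.15],max_speed=.15)
o=r.observe();print(o["time"],o["tcp_pos"],o["eef_rot"],o["finger_gap"],o["force"])
t=r.read_camera("top");s=r.read_camera("scene");cv2.imwrite("pics/top2.png",t);cv2.imwrite("pics/scene2.png",s)
def c(im,n):
    u=proj(n,[*K,.16])[0].astype(int);w=50;return cv2.resize(im[max(0,u[1]-w):u[1]+w,u[0]-w:u[0]+w],None,fx=4,fy=4,interpolation=cv2.INTER_CUBIC)
cv2.imwrite("pics/c2.png",np.clip(np.hstack([c(t,"top"),c(s,"scene")])*1.5,0,255))
E
```

```text
2.3333
False
3.8417 [ 0.59408752 -0.20057243  0.00521974] 0.4901181846688112 [-1.65478251  0.58164002  4.59786581]
4.9667 [ 0.59261114 -0.20029933  0.14885125] [-1.79888783e+02 -1.72852502e-02  8.39918718e+01] 0.4906334109228899 [-0.56634767  0.40649639 -0.24441184][ WARN:0@10.780] global loadsave.cpp:1063 imwrite_ Unsupported depth image for selected encoder is fallbacked to CV_8U.
```

View pics/c2.png

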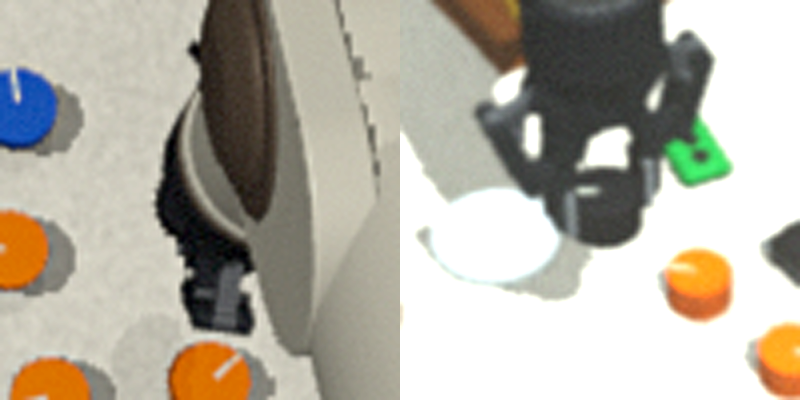

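The knob is held level, with its pointer visible. I'll carry it over the dial and compare it with the dial in the scene camera.

```bash
python3 - <<'E'
from h import *
D=[.5763,.0645]
r.goto([*D,.16],[180,0,165])
r.line_to([*D,.112],max_speed=.1)
r.wait(.3)
o=r.observe();print(o["time"],o["q"],o["tcp_pos"],o["eef_rot"],o["finger_gap"],o["force"])
t=r.read_camera("top");s=r.read_camera("scene");cv2.imwrite("pics/top3.png",t);cv2.imwrite("pics/scene3.png",s)
def c(im,n):
    u=proj(n,[*D,.1])[0].round().astype(int);w=32;print(n,u-w);return cv2.resize(im[max(0,u[1]-w):u[1]+w,u[0]-w:u[0]+w],None,fx=6,fy=6,interpolation=cv2.INTER_CUBIC)
cv2.imwrite("pics/c3.png",np.clip(np.hstack([c(t,"top"),c(s,"scene")])*1.5,0,255).astype(np.uint8))
E
```

```text
7.0333 [ 34.06807905  43.10062519 -60.33232174 103.89676031  43.45697851
  59.71952417  31.52666942] [0.57664929 0.06459334 0.11255244] [1.79988066e+02 5.23327295e-02 1.64998776e+02] 0.49453057739450024 [ 1.32851621 -0.59747032 -0.69190638]
top [165 194]
scene [290 221]
```

View pics/c3.png

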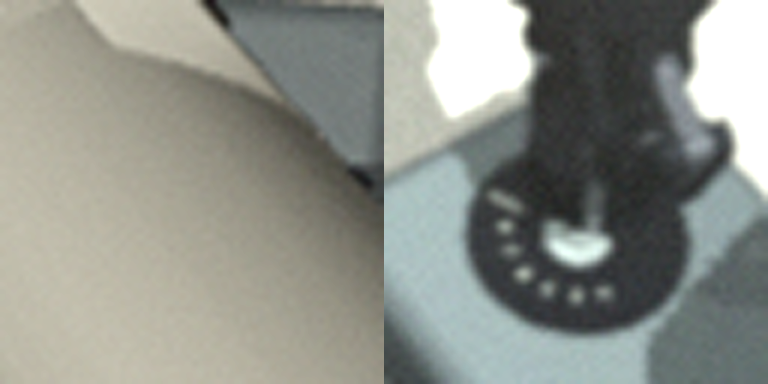

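View pics/scene3.png

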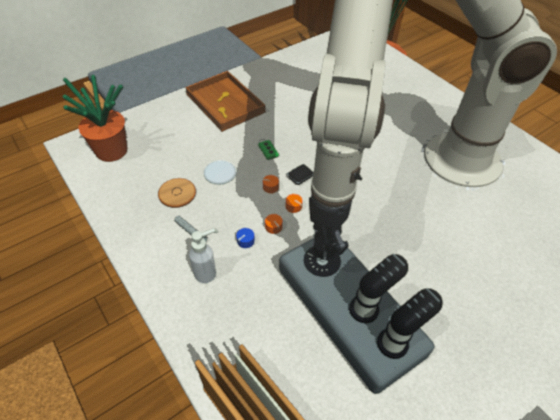

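```bash
python3 - <<'E'
from h import *
s=cv2.imread("pics/scene2.png")
x,y,z=.5926,-.2003,.1489-.0052
k=10;u0=proj("scene",[x,y,z+.013])[0].round().astype(int)-[30,28]
im=s[u0[1]:u0[1]+56,u0[0]:u0[0]+60]
im=np.clip(cv2.resize(im,None,fx=k,fy=k,interpolation=cv2.INTER_CUBIC).astype(float)*2.5,0,255).astype(np.uint8)
for zz,rad in((z,.021),(z+.015,.022),(z+.027,.022)):
    P=((proj("scene",circ(x,y,zz,rad))-u0+.5)*k).astype(int);cv2.polylines(im,[P],True,(0,0,255),1)
for a in(-26,):
    e=[x+.022*np.cos(np.radians(a)),y+.022*np.sin(np.radians(a)),z+.027]
    P=((proj("scene",[[x,y,z+.027],e])-u0+.5)*k).astype(int);cv2.line(im,tuple(map(int,P[0])),tuple(map(int,P[1])),(0,255,0),1)
cv2.imwrite("pics/ov2.png",im)
E
```

```text
(no output)
```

View pics/ov2.png

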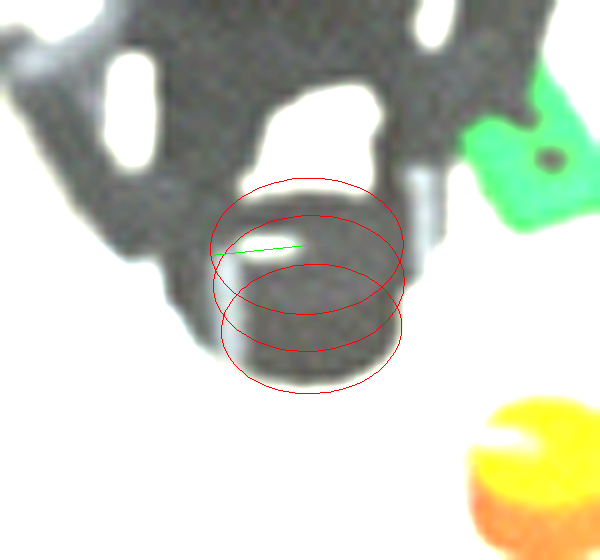

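The knob model drawn at the TCP matches the image within about 1 mm, and the pointer is still at about -26°. Now I'll descend with a light force limit.

```bash
python3 - <<'E'
from h import *
D=[.5763,.0645]
f0=r.observe()["force"]
hit=r.line_to([*D,.082],max_speed=.02,force_limit=5)
o=r.observe();print(hit,o["time"],o["tcp_pos"],o["force"]-f0,o["ft_torque"])
r.wait(.2);o=r.observe();print(hit,o["time"],o["tcp_pos"],o["force"]-f0,o["ft_torque"])
E
```

```text
True 8.3583 [0.57626182 0.0646364  0.08481887] [-0.96941484  0.61118117  5.09844467] [-0.03110767 -0.01331068  0.01171702]
True 8.5583 [0.57619392 0.0646192  0.08473181] [-0.22573306  0.55169216  5.98233458] [ 0.03693345  0.00332269 -0.04223947]
```

The knob is on the tip: underside at about 0.0796 m (8 mm high), 6 N vertical and almost no side force. Now I'll turn it clockwise slowly and watch the force.

```bash
cat > srch.py <<'E'
from h import *
import sys
D=[.5763,.0645];z=float(sys.argv[1]);y=float(sys.argv[2]);yend=float(sys.argv[3]);f0=np.array([1.33,-.6,-.69])
while y>yend:
    y-=4
    r.line_to([*D,z],max_speed=.02,attitude=[180,0,y])
    o=r.observe();f=o["force"]-f0
    print(y,round(o["time"],2),"z",round(z,4),o["tcp_pos"].round(4),o["eef_rot"][2].round(1),f.round(1),o["ft_torque"][2].round(3))
    if f[2]<2 and y<160: print("drop?");break
    if f[2]>10: z+=.0003
    elif f[2]<4: z-=.0003
    if np.linalg.norm(f[:2])>12:print("side");break
print(z,y)
E
python3 srch.py .0845 165 156
```

```text
161.0 8.81 z 0.0845 [0.5764 0.0649 0.0844] 161.1 [0.6 1.6 1.3] 0.017
157.0 9.06 z 0.0842 [0.5762 0.0647 0.0839] 157.2 [-0.2  1.9  0.4] -0.015
drop?
0.08420000000000001 157.0
```

```bash
python3 - <<'E'
from h import *
D=[.5763,.0645]
f0=r.observe()["force"]
hit=r.line_to([*D,.0815],max_speed=.01,force_limit=6)
o=r.observe();print(hit,o["time"],o["tcp_pos"],o["eef_rot"],o["force"],o["ft_torque"],f0)
E
```

```text
False 9.475 [0.57625852 0.06456677 0.08130591] [ 1.79987991e+02 -1.43707629e-02  1.57022960e+02] [ 1.3146281   1.81471935 -1.98536075] [ 0.37628718 -0.29096397  0.00377141] [ 1.1503672   1.26520446 -0.29076724]
```

```bash
python3 - <<'E'
from h import *
D=[.5763,.0645]
hit=r.line_to([*D,.0745],max_speed=.01,force_limit=8)
o=r.observe();print(hit,o["time"],o["tcp_pos"],o["eef_rot"],o["force"],o["ft_torque"],o["finger_gap"])
s=r.read_camera("scene");cv2.imwrite("pics/scene4.png",s)
u=proj("scene",[*D,.09])[0].round().astype(int)-[30,28];k=10
im=np.clip(cv2.resize(s[u[1]:u[1]+56,u[0]:u[0]+60],None,fx=k,fy=k,interpolation=cv2.INTER_CUBIC)*2.0,0,255).astype(np.uint8)
x,y,z=*o["tcp_pos"][:2],.072
for zz,rad in((z,.021),(z+.027,.022)):
    P=((proj("scene",circ(x,y,zz,rad))-u+.5)*k).astype(int);cv2.polylines(im,[P],True,(0,0,255),1)
cv2.imwrite("pics/ov4.png",im)
E
```

```text
True 10.0167 [0.57636879 0.06460117 0.07664682] [-1.79988142e+02  1.11257665e-02  1.57003772e+02] [-0.9499475  -0.29190003  4.84282425] [-0.05590779  0.16801631 -0.00036202] 0.4874562686537793
```

View pics/ov4.png

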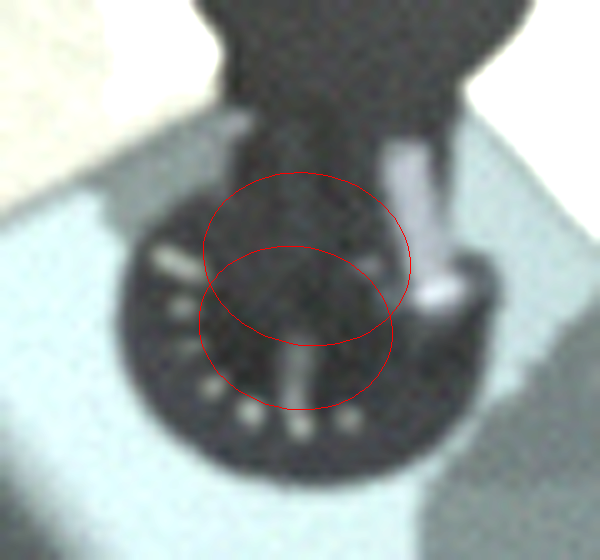

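It dropped fully home, 8.2 mm down from the tip contact, and contact at TCP 0.0766 means the underside is at about 0.072. Now I'll turn clockwise to the bar.

```bash
python3 - <<'E'
from h import *
D=[.5763,.0645];y=157
r.line_to([*D,.0770],max_speed=.01)
for y in list(range(149,45,-8))+[44]:
    r.line_to([*D,.0770],max_speed=.02,attitude=[180,0,y])
    o=r.observe();f=o["force"]
    print(y,round(o["time"],2),o["tcp_pos"].round(4),o["eef_rot"][2].round(1),f.round(1),o["ft_torque"].round(3))
    if np.linalg.norm(f)>25:print("big");break
s=r.read_camera("scene");t=r.read_camera("top");cv2.imwrite("pics/scene5.png",s);cv2.imwrite("pics/top5.png",t)
out=[]
for n,im in(("scene",s),("top",t)):
    u=proj(n,[*D,.09])[0].round().astype(int)-[30,28]
    out.append(np.clip(cv2.resize(im[u[1]:u[1]+56,u[0]:u[0]+60],None,fx=6.6,fy=6.6,interpolation=cv2.INTER_CUBIC)*2.0,0,255).astype(np.uint8))
cv2.imwrite("pics/ov5.png",np.hstack(out))
E
```

```text
149 10.62 [0.5764 0.0647 0.077 ] 149.2 [ 0.8  1.8 -0.4] [ 0.467 -0.338  0.028]
141 10.91 [0.5765 0.0647 0.0769] 141.3 [ 2.7  2.4 -2.4] [ 0.543 -0.589  0.051]
133 11.2 [0.5764 0.0645 0.0769] 133.3 [ 2.   2.1 -1.8] [ 0.516 -0.532  0.053]
125 11.49 [0.5762 0.0644 0.0769] 125.3 [ 1.8  2.4 -1.7] [ 0.339 -0.407  0.033]
117 11.78 [0.5761 0.0642 0.0769] 117.3 [ 1.5  1.4 -0.8] [ 0.244 -0.337  0.   ]
109 12.07 [0.5759 0.0642 0.0769] 109.3 [-0.2  1.2 -0. ] [ 0.064 -0.07  -0.016]
101 12.37 [0.5758 0.0641 0.0768] 101.3 [-0.1 -0.2  0.9] [-0.102  0.187  0.038]
93 12.66 [0.5756 0.0641 0.0768] 93.3 [-2.4 -0.1  1. ] [-0.219  0.522  0.053]
85 12.95 [0.5755 0.0641 0.0768] 85.3 [-4.9 -1.4  1.5] [-0.34   0.942  0.051]
77 13.24 [0.5753 0.0641 0.0767] 77.3 [-5.4 -1.7  3.5] [-0.416  1.133  0.041]
69 13.53 [0.5752 0.0641 0.0767] 69.3 [-5.6 -2.   3.1] [-0.386  1.205  0.028]
61 13.82 [0.575  0.0643 0.0767] 61.3 [-6.1 -1.2  4. ] [-0.396  1.259 -0.009]
53 14.12 [0.5748 0.0643 0.0767] 53.3 [-6.3 -1.4  4.2] [-0.363  1.337 -0.02 ]
44 14.43 [0.5747 0.0644 0.0767] 44.3 [-6.4 -1.9  5.3] [-0.299  1.457  0.017]
```

View pics/ov5.png

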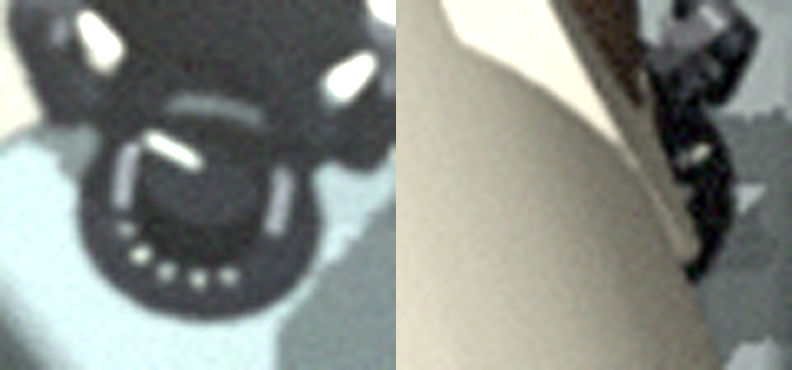

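The pointer appears to lie along the bar's direction. I'll relieve the small side load, let go, back off and check.

```bash
python3 - <<'E'
from h import *
r.line_to([.5746,.0643,.0772],max_speed=.02);r.wait(.2)
o=r.observe();print(o["tcp_pos"],o["force"],o["ft_torque"])
r.move_gripper(.8);o=r.observe();print(o["time"],o["tcp_pos"],o["force"])
r.line_to([.5746,.0643,.17],max_speed=.12)
r.goto([.45,-.15,.25],[180,0,44]);o=r.observe();print(o["time"])
s=r.read_camera("scene");t=r.read_camera("top");cv2.imwrite("pics/scene6.png",s);cv2.imwrite("pics/top6.png",t)
out=[]
for n,im in(("scene",s),("top",t)):
    u=proj(n,[.576,.0645,.09])[0].round().astype(int)-[28,28];print(n,u)
    out.append(np.clip(cv2.resize(im[u[1]:u[1]+56,u[0]:u[0]+56],None,fx=7,fy=7,interpolation=cv2.INTER_CUBIC)*2.0,0,255).astype(np.uint8))
cv2.imwrite("pics/ov6.png",np.hstack(out))
E
```

```text
[0.57445733 0.06427317 0.07693712] [-1.76217449 -1.54955206 -2.58842466] [-0.13320114  0.42812574  0.01188466]
15.35 [0.57520723 0.06455351 0.07755991] [-0.55201676  0.32972638  0.58344782]
17.2917
scene [294 228]
top [170 199]
```

View pics/ov6.png

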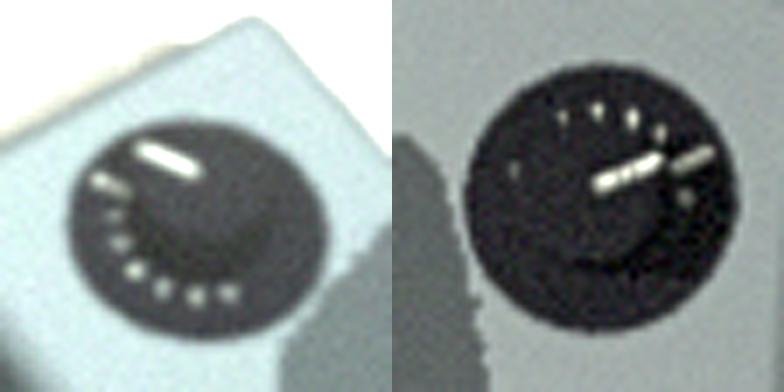

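View pics/top6.png

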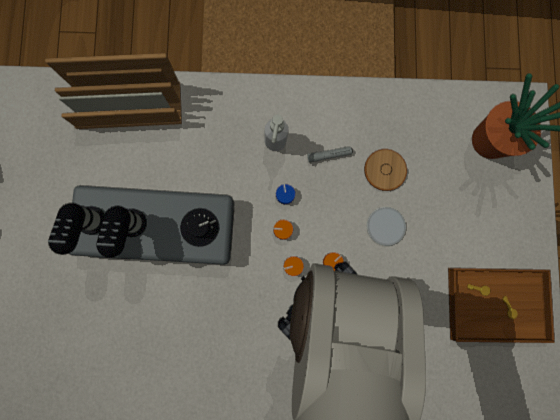

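```bash
python3 - <<'E'
from h import *
def px(o,u):return (np.array(u)+.5)/7-.5+o
for n,o,off,p1,p2,b1,b2 in(("top",(170,199),392,(600,186),(659,160),(676,167),(712,150)),("scene",(294,228),0,(197,172),(139,147),(124,193),(95,178))):
    f=lambda u,z:back(n,px(o,(u[0]-off,u[1])),z)
    P,Q=f(p1,.099),f(p2,.099);A,B=f(b1,.072),f(b2,.072)
    an=lambda d:np.degrees(np.arctan2(d[1],d[0]))
    print(n,P,Q,an(Q-P),"bar",A,B,an(B-A))
for n in("top","scene"):
    c=[.5757,.0645];d=np.radians(-66)
    print(n,proj(n,[[*c,.099],[c[0]+.022*np.cos(d),c[1]+.022*np.sin(d),.099]]))
E
```

```text
top [0.57839353 0.06025067 0.099     ] [0.58633172 0.04344037 0.099     ] -64.72228103124208 bar [0.58685914 0.04162723 0.072     ] [0.59220239 0.0310398  0.072     ] -63.220921522110594
scene [0.57533789 0.06171066 0.099     ] [0.58407777 0.04436017 0.099     ] -63.26445510799968 bar [0.58564749 0.04208776 0.072     ] [0.58961784 0.03243064 0.072     ] -67.6508535562262
top [[197.1372318  226.42004572]
 [207.21095691 222.24054627]]
scene [[322.41121155 253.11982761]
 [313.23223445 248.71164687]]
```

Measured from the dial centre, the pointer end is at -65.9° in both cameras against about -66° for the bar. The knob top sits at the fully-home height in both views. One last check on the bystanders, then I'll hand in.

```bash
python3 - <<'E'
from h import *
for n in("scene","top"):
    a=cv2.imread(f"pics/{n}0.png");b=cv2.imread(f"pics/{n}6.png")
    m=(cv2.absdiff(a,b).max(2)>60).astype(np.uint8)
    k,l,st,ce=cv2.connectedComponentsWithStats(m);print(n,[(s[:5].tolist()) for s in st[1:] if s[4]>12])
E
```

```text
scene [[249, 0, 7, 13, 79], [273, 0, 19, 12, 128], [308, 0, 36, 36, 775], [529, 0, 23, 12, 143], [488, 12, 10, 5, 33], [505, 14, 52, 35, 357], [537, 22, 13, 20, 101], [497, 25, 28, 6, 104], [330, 28, 11, 11, 69], [483, 32, 37, 48, 430], [299, 34, 7, 6, 14], [521, 36, 23, 46, 437], [248, 39, 110, 84, 3684], [340, 46, 38, 27, 123], [479, 57, 6, 11, 42], [251, 59, 9, 8, 40], [470, 58, 5, 13, 25], [531, 65, 16, 21, 94], [502, 86, 10, 5, 26], [382, 107, 7, 7, 33], [440, 115, 6, 6, 13], [240, 116, 51, 41, 820], [388, 117, 19, 16, 41], [239, 195, 20, 19, 302], [314, 249, 8, 4, 17], [316, 254, 12, 11, 89]]
top [[312, 214, 21, 21, 323], [194, 222, 10, 11, 64], [325, 262, 65, 20, 272], [315, 264, 7, 4, 19], [278, 270, 36, 93, 1606], [334, 273, 5, 15, 38], [397, 278, 16, 4, 28], [368, 286, 33, 22, 488], [315, 288, 22, 28, 535], [332, 317, 3, 21, 25], [395, 349, 5, 4, 14]]
```

View pics/scene6.png

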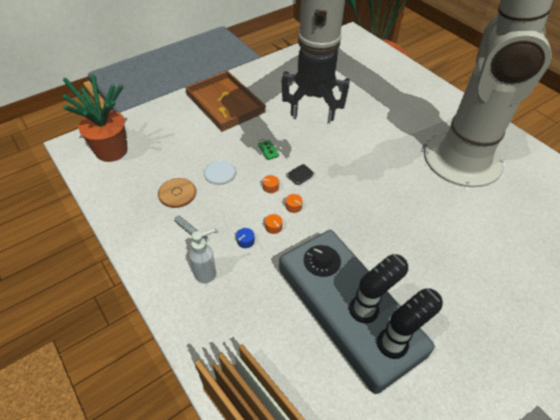

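Only the knob, the dial and the arm with its shadows have changed. All the bystanders are where they were, and the robot is clear.

```bash
python3 - <<'E'
from cell import r
print(r.hand_in(),r.observe()["time"])
E
```

```text
the job is handed in; nothing more can be done
the job is handed in; nothing more can be done
```

The black knob is back on the D-shaft, fully home, with its pointer facing the long bar. I released it and handed the job in at about 17–18 s of robot time, out of the 67 s allowed.

- **Seating:** I set the knob on the tip at about 6 N, 8 mm too high as expected. After about 8° of clockwise turning the flats matched and it dropped 8.2 mm, meeting the seat at 5–8 N.
- **Turning:** I then turned it 113° clockwise, and the force on the tool stayed under about 9 N.
- **Pointer:** after release, the pointer end measured from the dial centre is at -65.9° in both cameras, against about -66° for the bar. The directions of the short strips themselves are coarser to read and scatter by a few degrees: pointer -64.7° and -63.3°, bar -63.2° and -67.7°.
- **Height:** the knob's position in both pictures fits fully home. The washer itself can't be seen under the knob.
- **Other items:** comparing the pictures before and after shows that only the knob, the dial and the arm with its shadows changed. Every bystander and look-alike is where it was.

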